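# Stopper the culture flask from the catch rail

## Robot

A 6-joint arm with a two-finger parallel gripper is mounted at the origin on the work surface. World frame = base frame: x ahead of the robot, y to its left, z up, the work surface at z = 0. Lengths are in m, angles in rad, forces in N, time in s.
With the tool pointing down it reaches from about 0.25 to 0.775 m from the base axis. Payload 4 kg.
Tool frame: the origin (TCP) lies at the centre of the arm's flange, where the gripper is bolted on; the fingertips stand 199 mm ahead of it and the grasp point (between the pads) lies 180 mm ahead of it; z points along the fingers, y is the line along which they close (so a half turn about z gives the same grasp; the last joint's range is limited). The gripper opens to 94 mm and grips with 3 to 60 N. Pads are 16 mm wide; open, the fingers measure 119 mm over their backs; the gripper's body (75 mm by 177 mm) begins 78 mm behind the grasp point.
Start: joints at [-1.434, 0.087, 1.371, -0, 1.684, -0.103], TCP at [0.131, -0.534, 0.405] pointing down, gripper open.
Joint ranges: [-3.1, 3.1], [-0.76, 2.03], [0.27, 2.55], [-1.08, 4.22], [0.17, 2.65], [-2.57, 2.57]. Speed limits (rad/s): [2.79, 2.79, 3.14, 3.14, 3.14, 3.14].

## Interface

Orientations are given as [roll, pitch, yaw] about the fixed x, y, z axes, in that order (R = Rz(yaw) Ry(pitch) Rx(roll)).
In Python, from bench import robot, eyes, models gives the robot as it stands.
- The arm moves only by the tool step_arm, never from a script. Its argument "commands" is a list that holds one entry, the list of rows, each a list of 7 numbers: the shift along the tool's x, y, z in mm, then the turn, a rotation vector about the tool's x, y, z in rad, then the finger opening in mm, from 0 to 94. In form: [[[tx, ty, tz, wx, wy, wz, gripper], ...]]. A call has 1 to 20 rows; each row shifts and turns the commanded pose from where the row before left it, along the tool's axes as they then stand; what a row does not reach is not made up. A row lasts 1/8 s, in which the tool goes at most 62.5 mm and 10.7 degrees, less where a joint would pass 70% of its speed; a pose out of reach is approached as far as the arm can. A call is refused whole if a number of a shift passes 62.5 or a number of a turn 0.188, either way. A call with a gripper value outside its range is refused whole. The fingers move at their own pace and stop on an object; the grip force is fixed at half the most. Time passes only in rows, so rows that do not move let the fingers close. It gives the time, the measured TCP pose, the force, the opening and the grip force at its end, in the units of the state.
- robot.get_obs(): the state, without advancing time (a new reading comes with each control period).
- eyes.snapshot(name): name is "side" or "top"; returns a dict with "color" (420x560x3 uint8, red, green, blue), "camera_matrix" (3x3 intrinsics, pixels), "eye" and "rotation" of the camera in the world. Camera axes: x right, y up, looking along -z (the intrinsics and any distortion apply to the point x, -y, -z); pixel columns grow to the right and rows downward; lengths in m; the calibration is good to about 2 mm. A picture is of the moment at which its call begins. There is no depth.
- robot.close_job(): hands the job in; it is judged then, once.
Trained networks look in a picture, given as the dict that the camera call returned (one of the last four; its "shot" number tells which), for a name from the list of things; names that differ only in an ending like _2 or _b are one class to them, and where a whole thing is asked for, a point or a joint stands for the part that bears it (a point fixed in the world has none). Each returns a list of dicts, best first, with "confidence" (0 to 1); they miss things now and then, are a little off and sometimes report something else, mostly with a low value. They report only what shows in the picture. A call takes as long as a camera call.
- models.masks_of(picture, query): "mask" (420x560 bool, what is visible of it) and "xy" ([column, row] in pixels, amid what is visible of it).
- models.tip_of(picture, query): "xy" ([column, row] in pixels: a listed point, or the origin of a listed thing).
The state is a dict: "time": time; "joint_positions": joint angles; "qvel": joint speeds; "joint_torque": joint torques, N m; "tool_pos": TCP position; "ee_rot": TCP orientation; "wrist_force": force on the tool from outside, world axes, zero at the start; "wrist_torque": the same for the moment, N m; "width": finger opening in m; "finger_force": force on a finger pad.
Only numpy, scipy, OpenCV 4.12 (cv2) and the standard library are available. Lean on these libraries where they do the work, as an engineer would, in place of code of your own. Each camera call takes 0.05 s, during which the arm holds its last target. There are 200 camera calls.

## Task

Take the solid stopper (the one with the thick round grip, not the one with the thin bent vent tube) off the storage rail by pulling it straight up past its sprung catches, and lower it into the neck of the open conical flask until its flange rests on the rim, then let go. Do not drop it in. Leave the flask upright where it stands, the vented stopper in its place on the rail, and do not knock over or shove aside the vial and the amber bottle standing nearby.

Things in the scene. Friction and masses are not known exactly. Their poses are not given: they have to be found in the camera images.
- stopper: the solid stopper: a tapered black rubber plug 40 mm long (24 mm diameter at the bottom, 35 mm at the top), a grey flange 48 mm across and 6 mm thick, and a plain upright grey round grip 28 mm in diameter, 56 mm tall; 102 mm in all, 75 to 155 g. Origin: centre of the plug's lower end; z up its axis. It starts hanging in either rail hole, flange lying on the plate.
- stopper_flange (a point): centre of the underside of the solid stopper's flange, on its axis, 40 mm above the stopper's origin; same axes
- stopper_grip (a point): point on the axis of the solid stopper's grip, 34 mm above the top of the flange and 22 mm below the top of the grip; a good place to hold it from above
- vent_stopper: the vented stopper, to be left alone: same plug and flange, but a 16 mm boss 14 mm tall and a thin (9 mm) tube on top that bends sideways by 28 mm; 103 mm tall. Origin: centre of the plug's lower end, z up. It hangs in the rail's other hole.
- rail: the storage rail: a fixed aluminium plate 112 mm (x) by 200 mm (y), 10 mm thick, top 90 mm above the bench, on two end legs. Origin: on the bench under its centre; z up, y along the rail. Two 39 mm holes on its y axis at -55 and +55 mm. At each hole's -x and +x sides stand sprung catches and their black blocks, up to 20 mm above the plate, 20 to 55 mm from the hole's axis; none along y.
- rail_hole0 (a point): centre of the rail's hole at y = -55 mm, at the plate's top (90 mm above the bench). Its two catches are steel rollers 16 mm in diameter, each pressed inwards with 5 N over the flange's edge (overlap 2.5 mm) and giving way outwards by up to 8 mm. A straight pull up of about 10 N on top of the weight brings a stopper out, free of the catches after 20 mm.
- rail_hole1 (a point): centre of the rail's hole at y = +55 mm, at the plate's top (90 mm above the bench). Same catches as the other hole.
- flask: the open conical flask of clear glass: 140 mm tall, 100 mm across the base, tapering to a straight neck 48 mm outside and 38 mm inside diameter over its upper 45 mm; 320 to 520 g, standing loose. Origin: centre of the base, z up.
- flask_mouth (a point): centre of the flask's mouth, at the rim, 140 mm above the base; z up. The stopper is home when the underside of its flange lies here.
- vial: bystander: white vial with black cap, 26 mm diameter, 59 mm tall, loose; origin under its centre
- reagent: bystander: amber bottle, 60 mm diameter, 135 mm tall, loose; origin under its centre

How it is judged:
On the way:
1. the solid stopper is pulled up out of the rail, held by the fingers (z of stopper_flange in the frame of rail above 0.115 m and contact force between stopper and the fingers above 0.5 N), for 0.1 s.
At the end, for the whole second after the job is handed in: Solid stopper at rest in the neck, released: flange within 3 mm of the rim height and 5 mm of the neck axis, within 4 degrees of the flask's axis; flask upright within 4 degrees and within 40 mm of its start; vented stopper still in its hole (moved under 8 mm) (horizontal distance between stopper_flange and flask_mouth below 0.005 m and z of stopper_flange in the frame of flask_mouth between -0.004 and 0.003 m and angle between the z axis of stopper and the z axis of flask, either way round below 0.07 rad and angle between flask's own z axis and vertical below 0.07 rad and distance of flask from where it was at the start of the episode below 0.04 m and linear speed of stopper below 0.02 m/s and distance of vent_stopper from where it was at the start of the episode below 0.008 m and contact force between stopper and the fingers below 0.05 N); the robot touches nothing.
It fails at once if the stopper is let go over the flask with its flange more than 15 mm above the rim (dropped in) (horizontal distance between stopper_flange and flask_mouth below 0.04 m and z of stopper_flange in the frame of flask_mouth above 0.015 m and contact force between stopper and the fingers below 0.02 N).
It fails at once if the flask is tipped by more than 17 degrees (angle between flask's own z axis and vertical above 0.3 rad).
It fails at once if the vented stopper is pulled out of its hole (distance of vent_stopper from where it was at the start of the episode above 0.03 m).
It fails at once if the vial or the amber bottle is knocked over or shoved more than 40 mm (angle between any of vial, reagent's own z axis and vertical above 0.5 rad or distance of any of vial, reagent from where it was at the start of the episode above 0.04 m).
It also fails if it takes over 45 s, if anything falls off the work surface, if the arm or the gripper's body presses on something with over 40 N, if the wrist force passes 120 N, or if a joint passes its speed limit or range.

## Working session

There is one attempt and no reset: what is moved stays moved. The work goes in short steps, Python scripts to look and compute and a tool call to move; the robot and the scene stay as the last step left them, time stands still between calls to the robot, and variables do not carry over. Pictures are saved under pics/ and viewed, at most 10 in all, crops included, and the job is handed in when it is done.

Besides the shell and the picture viewer there is one more tool, called after "Request:" as a command line: name --argument value ..., lists and objects as JSON in quotes. step_arm: Moves the arm, as the interface text tells. Its arguments: {"type":"object","properties":{"commands":{"type":"array"}},"required":["commands"]}

```bash
mkdir -p pics; cat > h.py <<'E'
import numpy as np, cv2
from bench import robot, eyes, models
def P(pic):
    K=np.array(pic["camera_matrix"]);R=np.array(pic["rotation"]);e=np.array(pic["eye"]);return K,R,e
def proj(pic,X):
    K,R,e=P(pic);c=(np.array(X)-e)@R;c=c*[1,-1,-1];u=K@c;return u[:2]/u[2]
def ray(pic,xy):
    K,R,e=P(pic);d=np.linalg.inv(K)@[xy[0],xy[1],1];d=d*[1,-1,-1];return e,R@d
def onz(pic,xy,z):
    e,d=ray(pic,xy);return e+d*(z-e[2])/d[2]
def tri(ps):
    A=np.zeros((3,3));b=np.zeros(3);r=[]
    for p,xy in ps:
        e,d=ray(p,xy);d=d/np.linalg.norm(d);M=np.eye(3)-np.outer(d,d);A+=M;b+=M@e
    return np.linalg.solve(A,b)
def save(pic,n): cv2.imwrite(f"pics/{n}.png",cv2.cvtColor(pic["color"],cv2.COLOR_RGB2BGR))
E
python3 - <<'E'
from h import *
s=eyes.snapshot("side");t=eyes.snapshot("top")
save(s,"s0");save(t,"t0")
np.set_printoptions(precision=3,suppress=True)
print(s.keys());print(s["eye"],t["eye"])
for q in ["stopper_flange","stopper_grip","stopper","vent_stopper","rail","rail_hole0","rail_hole1","flask","flask_mouth","vial","reagent"]:
    a=models.tip_of(s,q);b=models.tip_of(t,q)
    print(q,[(np.round(i["xy"],1),round(i["confidence"],2)) for i in a[:2]],[(np.round(i["xy"],1),round(i["confidence"],2)) for i in b[:2]], tri([(s,a[0]["xy"]),(t,b[0]["xy"])]) if a and b else '')
print(robot.get_obs())
E
```

```text
dict_keys(['color', 'camera_matrix', 'eye', 'rotation', 'shot'])
[ 0.428 -0.871  0.67 ] [ 0.506 -0.03   0.9  ]
stopper_flange [(array([242.9, 166.2]), 0.88)] [(array([156.4, 254.1]), 0.68)] [ 0.467 -0.45   0.785]
stopper_grip [(array([245.4, 155.4]), 0.56), (array([274.6, 320.4]), 0.52)] [(array([150.2, 255.9]), 0.85)] [ 0.467 -0.45   0.785]
stopper [(array([245.9, 181.9]), 0.76)] [(array([157.9, 253.8]), 0.92)] [ 0.467 -0.45   0.785]
vent_stopper [(array([238.3, 206.9]), 0.74), (array([284.1, 244.3]), 0.32)] [] 
rail [(array([240.5, 207.8]), 0.58)] [(array([190. , 257.5]), 0.75)] [ 0.467 -0.45   0.785]
rail_hole0 [(array([236.7, 187.7]), 0.82), (array([245.6, 171.8]), 0.68)] [(array([155.1, 253. ]), 0.94), (array([210.7, 267.3]), 0.58)] [ 0.467 -0.45   0.785]
rail_hole1 [(array([236.7, 187.7]), 0.82), (array([245.6, 171.8]), 0.68)] [(array([155.1, 253. ]), 0.94), (array([210.7, 267.3]), 0.58)] [ 0.467 -0.45   0.785]
flask [] [(array([372.7, 245.7]), 0.97), (array([156.4, 251.2]), 0.71)] 
flask_mouth [(array([274.4, 262.3]), 0.79), (array([273.5, 321.6]), 0.62)] [(array([392. , 245.1]), 0.69), (array([270.7, 221.3]), 0.37)] [ 0.467 -0.45   0.785]
vial [(array([285.6, 243.6]), 0.64)] [(array([272.1, 221.9]), 0.7), (array([163. , 255.7]), 0.3)] [ 0.467 -0.45   0.785]
reagent [(array([333.1, 242.2]), 0.59)] [] 
{'time': 1.2, 'joint_positions': array([-1.434,  0.087,  1.371, -0.   ,  1.684, -0.103]), 'qvel': array([-0.001, -0.001, -0.001,  0.001, -0.002,  0.002]), 'joint_torque': array([ -0.   , -34.004, -30.26 ,   0.072,   0.024,  -0.   ]), 'tool_pos': array([ 0.131, -0.534,  0.405]), 'ee_rot': array([3.141, 0.   , 0.24 ]), 'wrist_force': array([ 0.306, -0.149, -0.716]), 'wrist_torque': array([0.011, 0.027, 0.021]), 'finger_force': 0.0, 'width': 0.0939889590395876}
```

```bash
python3 -c "
import cv2,numpy as np
cv2.imwrite('pics/b0.png',cv2.resize(np.vstack([cv2.imread('pics/s0.png'),cv2.imread('pics/t0.png')]),(400,600)))"
```

```text
(no output)
```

View pics/s0.png

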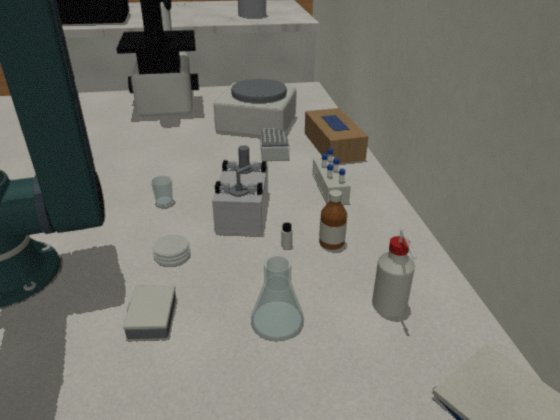

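View pics/t0.png

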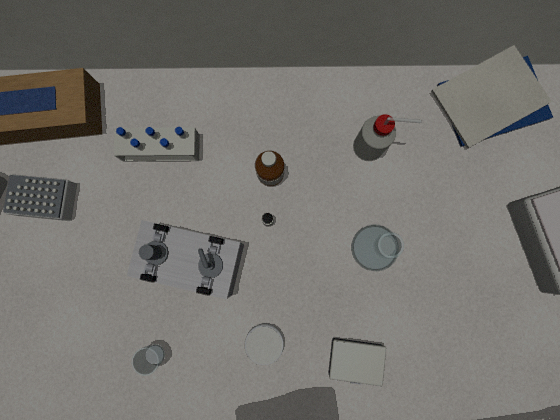

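The top view (up = +x, left = +y) shows the solid stopper in the left hole at about (153,250), the vented one at (208,262), and the flask with its mouth at about (390,245) and base at (374,248). The vial is at (267,218) and the amber bottle at (268,160). My triangulation returned the same point for everything, so I'm checking the calibration arrays.

```bash
python3 - <<'E'
from h import *
np.set_printoptions(precision=4,suppress=True)
s=eyes.snapshot("side");t=eyes.snapshot("top")
for p in (s,t): print(p["camera_matrix"],p["rotation"],p["eye"])
print(onz(t,(374,248),0),onz(t,(390,245),.14),onz(s,(277,320),0),onz(s,(278,263),.14))
print(tri([(s,(278,263)),(t,(390,245))]),proj(t,[.45,.2,.1]))
E
```

```text
[[484.5731   0.     285.2295]
 [  0.     484.5731 203.7736]
 [  0.       0.       1.    ]] [ 1.0111 -0.013  -0.1783] [ 0.4283 -0.8708  0.6702]
[[416.4715   0.     274.6383]
 [  0.     416.4715 210.3079]
 [  0.       0.       1.    ]] [ 0.1229  0.0186 -1.5726] [ 0.5059 -0.0299  0.8997]Traceback (most recent call last):
  File "<stdin>", line 5, in <module>
  File "h.py", line 10, in onz
    e,d=ray(pic,xy);return e+d*(z-e[2])/d[2]
                                        ~^^^
IndexError: invalid index to scalar variable.
```

The rotation is given as roll/pitch/yaw, so I'm fixing the helper.

```bash
sed -i 's/R=np.array(pic\["rotation"\])/R=Rotation.from_euler("xyz",pic["rotation"]).as_matrix()/; 1a from scipy.spatial.transform import Rotation' h.py
python3 - <<'E'
from h import *
np.set_printoptions(precision=4,suppress=True)
s=eyes.snapshot("side");t=eyes.snapshot("top")
print(onz(t,(374,248),0),onz(t,(390,245),.14),onz(s,(277,320),0),onz(s,(278,263),.14))
C={}
for q in ["stopper_grip","stopper_flange","rail_hole1","stopper","rail","flask","flask_mouth","vial","reagent","vent_stopper"]:
    for n,p,z in (("s",s,0),("t",t,0)):
        for i in models.tip_of(p,q)[:2]: 
            h=dict(stopper_grip=.13,stopper_flange=.09,rail_hole1=.09,stopper=.05,flask_mouth=.14,vent_stopper=.05).get(q,0)
            print(q,n,np.round(i["xy"],1),round(i["confidence"],2),onz(p,i["xy"],h))
for n,p in (("s",s),("t",t)):
    cv2.imwrite(f"pics/c_{n}.png",cv2.cvtColor(np.hstack([cv2.resize(p["color"][y:y+110,x:x+100],(400,440),interpolation=cv2.INTER_CUBIC) for x,y in (((200,135),(230,240)) if n=="s" else ((130,205),(330,195)))]),cv2.COLOR_RGB2BGR))
E
```

```text
[ 0.5348 -0.2263  0.    ] [ 0.5356 -0.2247  0.14  ] [ 0.5382 -0.2229  0.    ] [ 0.5388 -0.2265  0.14  ]
stopper_grip s [246.5 158.7] 0.58 [0.5311 0.197  0.13  ]
stopper_grip t [150.2 253.3] 0.71 [0.5218 0.2145 0.13  ]
stopper_flange s [245.2 166. ] 0.78 [0.5308 0.2353 0.09  ]
stopper_flange t [155.2 252.6] 0.97 [0.524  0.2175 0.09  ]
rail_hole1 s [236.7 188.9] 0.79 [0.4984 0.1225 0.09  ]
rail_hole1 s [241.8 169.5] 0.62 [0.5202 0.2176 0.09  ]
rail_hole1 t [209.1 264.7] 0.73 [0.5005 0.1119 0.09  ]
rail_hole1 t [157.1 250.7] 0.58 [0.5277 0.2139 0.09  ]
stopper s [245.3 182.8] 0.69 [0.528  0.2186 0.05  ]
stopper t [163.5 256.1] 0.81 [0.5177 0.2125 0.05  ]
rail s [284.9 243.8] 0.63 [0.5951 0.0098 0.    ]
rail s [244.1 212.1] 0.58 [0.5168 0.1577 0.    ]
rail t [190.3 257.4] 0.69 [0.5155 0.1686 0.    ]
rail t [162.2 253.1] 0.57 [0.5249 0.2298 0.    ]
flask s [275.  319.8] 0.97 [ 0.5346 -0.2218  0.    ]
flask t [373.1 246. ] 0.63 [ 0.5391 -0.2245  0.    ]
flask_mouth s [273.6 260.9] 0.94 [ 0.5322 -0.2196  0.14  ]
vial s [285. 240.] 0.66 [0.5979 0.0242 0.    ]
vial s [274.9 321.2] 0.28 [ 0.5338 -0.2253  0.    ]
vial t [271.5 224.9] 0.56 [ 0.5852 -0.0065  0.    ]
reagent s [332.4 242.6] 0.78 [ 0.7045 -0.0033  0.    ]
reagent t [269.9 175.6] 0.92 [ 0.6941 -0.0031  0.    ]
reagent t [374.3 248.5] 0.37 [ 0.5337 -0.2269  0.    ]
vent_stopper s [238.5 207. ] 0.86 [0.4994 0.1052 0.05  ]
vent_stopper s [242.8 182.6] 0.33 [0.5218 0.2207 0.05  ]
vent_stopper t [216.1 266.9] 0.9 [0.4958 0.1046 0.05  ]
vent_stopper t [151.  256.9] 0.61 [0.5162 0.2381 0.05  ]
```

View pics/c_s.png

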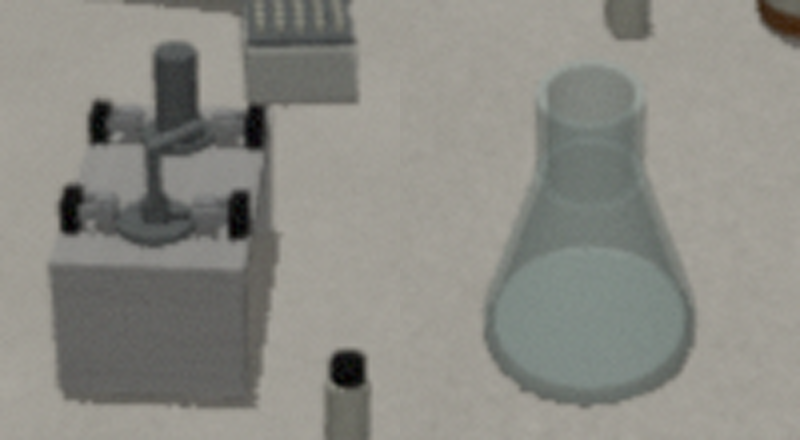

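View pics/c_t.png

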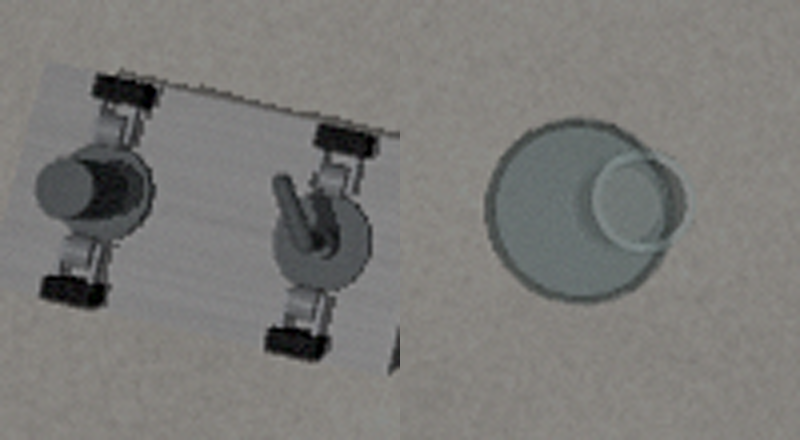

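```bash
python3 - <<'E'
from h import *
np.set_printoptions(precision=4,suppress=True)
s=eyes.snapshot("side");t=eyes.snapshot("top")
f=lambda o,x,y:(o[0]+x/4-.375,o[1]+y/4-.375)
T1=(130,205);T2=(230,195);S1=(200,135);S2=(130,240)
for n,p,xy,z in [("griptop",t,f(T1,67,188),.152),("griptop",s,f(S1,175,50),.152),("flange",t,f(T1,105,192),.096),("vent",t,f(T1,322,242),.096),("vent",s,f(S1,156,222),.096),("mouth",t,f(T2,640,201),.14),("mouth",s,f(S2,591,94),.14),("base",t,f(T2,580,210),0),("base",s,f(S2,590,325),0)]:
    print(n,onz(p,xy,z))
o=robot.get_obs();print(o["tool_pos"],o["ee_rot"],o["time"])
E
```

```text
griptop [0.5244 0.2146 0.152 ]
griptop [0.5263 0.2176 0.152 ]
flange [0.5238 0.2144 0.096 ]
vent [0.4997 0.1089 0.096 ]
vent [0.5015 0.1059 0.096 ]
mouth [ 0.5359 -0.224   0.14  ]
mouth [ 0.5377 -0.2267  0.14  ]
base [ 0.5367 -0.2276  0.    ]
base [ 0.5381 -0.2252  0.    ]
[ 0.1306 -0.5343  0.4047] [ 3.1415 -0.      0.2398] 2.5
```

Estimates: solid stopper axis (0.5245, 0.215), flask axis (0.537, -0.225) and rail yaw about -0.226. The fingers should close along the rail's y, so tool yaw is -0.226. I'm moving above the stopper.

Request:
step_arm --commands '[[[0,0,0,0,0,0.155,60],[0,0,0,0,0,0.155,60],[0,0,0,0,0,0.156,60],[12,-30,0,0,0,0,60],[13,-49,0,0,0,0,60],[13,-49,0,0,0,0,60],[13,-49,0,0,0,0,60],[13,-49,0,0,0,0,60],[13,-49,0,0,0,0,60],[13,-49,0,0,0,0,60],[13,-49,0,0,0,0,60],[13,-49,0,0,0,0,60],[13,-49,0,0,0,0,60],[13,-49,0,0,0,0,60],[13,-49,0,0,0,0,60],[13,-49,0,0,0,0,60],[13,-49,0,0,0,0,60],[13,-49,0,0,0,0,60],[13,-49,0,0,0,0,60],[9,-50,0,0,0,0,60]]]'

```text
time: 5.0
tool_pos: [0.5246, 0.2131, 0.4046]
ee_rot: [3.141, -0.0, -0.226]
wrist_force: [0.1, 0.4, 1.0]
width: 0.0596
finger_force: 0.0
```

Request:
step_arm --commands '[[[0,-2,10,0,0,0,60],[0,0,15,0,0,0,60],[0,0,15,0,0,0,60],[0,0,0,0,0,0,60]]]'

```text
time: 5.5
tool_pos: [0.5237, 0.2122, 0.3625]
ee_rot: [3.139, 0.003, -0.228]
wrist_force: [-0.6, 0.1, 0.6]
width: 0.0598
finger_force: 0.0
```

```bash
python3 - <<'E'
from h import *
s=eyes.snapshot("side");t=eyes.snapshot("top")
c=np.hstack([cv2.resize(s["color"][60:200,180:313],(380,400),interpolation=cv2.INTER_CUBIC),cv2.resize(t["color"][170:310,90:223],(380,400),interpolation=cv2.INTER_CUBIC)])
cv2.imwrite("pics/d1.png",cv2.cvtColor(c,cv2.COLOR_RGB2BGR))
E
```

```text
(no output)
```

View pics/d1.png

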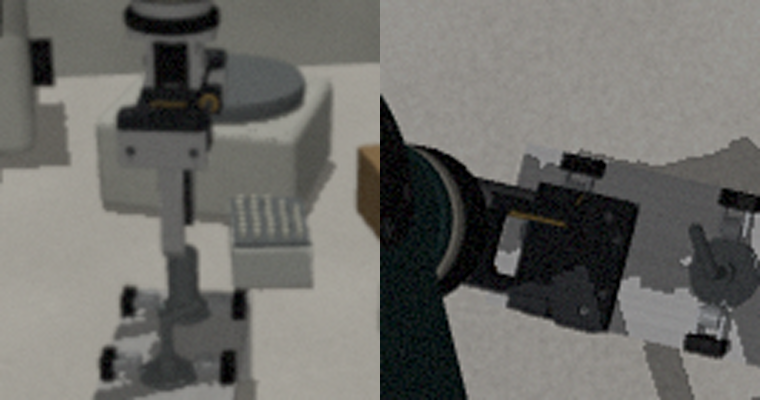

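```bash
python3 - <<'E'
from h import *
np.set_printoptions(precision=4,suppress=True)
s=eyes.snapshot("side");o=robot.get_obs();R=Rotation.from_euler("xyz",o["ee_rot"]).as_matrix();p=o["tool_pos"]
print(p,o["ee_rot"],o["time"])
for d in ([0,.042,.199],[-.008,.042,.199],[.008,.042,.199]): 
    q=proj(s,p+R@d);print(q,(q-[180,60])*2.857)
for z in (.152,.13,.102): print(((proj(s,[.5245,.215,z]))-[180,60])*2.857)
E
```

```text
[0.5243 0.2128 0.3653] [-3.1412 -0.001  -0.2272] 5.65
[240.4934 150.1737] [172.8298 257.6261]
[237.1371 150.0651] [163.2408 257.316 ]
[243.8514 150.2822] [182.4234 257.9364]
[179.3219 250.3201]
[180.1697 273.2708]
[181.2252 301.8457]
```

The view matches: the near finger lies where predicted, and the grip appears about 2 mm further +x. I'm nudging by that much and descending to grasp height.

Request:
step_arm --commands '[[[1.5,-2.4,5,0,0,0,60],[0,0,10,0,0,0,60],[0,0,10,0,0,0,60],[0,0,10,0,0,0,60],[0,0,10,0,0,0,60],[0,0,10,0,0,0,60],[0,0,0,0,0,0,60],[0,0,0,0,0,0,60]]]'

```text
time: 6.65
tool_pos: [0.5265, 0.2155, 0.3099]
ee_rot: [-3.141, -0.001, -0.226]
wrist_force: [1.2, 0.0, -0.3]
width: 0.0597
finger_force: 0.0
```

Request:
step_arm --commands '[[[0,0,0,0,0,0,36],[0,0,0,0,0,0,32],[0,0,0,0,0,0,30],[0,0,0,0,0,0,28],[0,0,0,0,0,0,24],[0,0,0,0,0,0,20]]]'

```text
time: 7.4
tool_pos: [0.5264, 0.2156, 0.3099]
ee_rot: [-3.141, -0.0, -0.226]
wrist_force: [0.2, 1.0, -0.7]
width: 0.0276
finger_force: 30.0
```

Request:
step_arm --commands '[[[0,0,-3,0,0,0,15],[0,0,-3,0,0,0,15],[0,0,-4,0,0,0,15],[0,0,-5,0,0,0,15],[0,0,-6,0,0,0,15],[0,0,-8,0,0,0,15],[0,0,-10,0,0,0,15],[0,0,-15,0,0,0,15],[0,0,-20,0,0,0,15],[0,0,-20,0,0,0,15],[0,0,-20,0,0,0,15],[0,0,-15,0,0,0,15],[0,0,0,0,0,0,15],[0,0,0,0,0,0,15]]]'

```text
time: 9.15
tool_pos: [0.5263, 0.2155, 0.4379]
ee_rot: [3.141, 0.001, -0.226]
wrist_force: [0.7, 0.2, -1.6]
width: 0.028
finger_force: 30.0
```

```bash
python3 - <<'E'
from h import *
np.set_printoptions(precision=4,suppress=True)
s=eyes.snapshot("side");o=robot.get_obs()
print(o["tool_pos"],o["ee_rot"],o["wrist_force"],o["wrist_torque"])
c=cv2.resize(s["color"][60:210,160:310],(600,600),interpolation=cv2.INTER_CUBIC)
cv2.imwrite("pics/d2.png",cv2.cvtColor(c,cv2.COLOR_RGB2BGR))
p=o["tool_pos"]
for d in (.18-.022,.18+.034,.18+.04,.18+.08): print(d,(proj(s,p-[0,0,d])-[160,60])*4+1.5)
E
```

```text
[0.5263 0.2155 0.4375] [ 3.1405  0.0017 -0.2262] [ 0.5916 -0.2495 -0.9071] [ 0.0507  0.0077 -0.0136]
0.158 [328.2298 152.2   ]
0.214 [331.4904 242.5859]
0.22 [331.8298 251.9953]
0.26 [334.0459 313.4287]
```

View pics/d2.png

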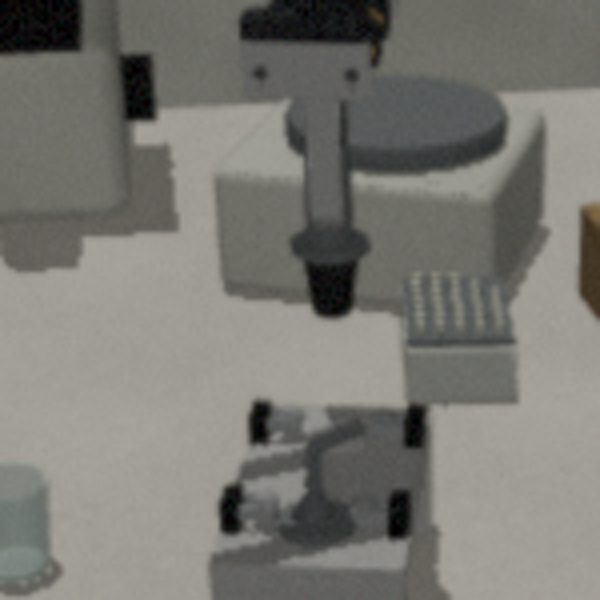

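The stopper is out, held upright with no slip, and the vented one is still in its hole. I'm carrying it over the flask.

Request:
step_arm --commands '[[[0,0,-10,0,0,0,15],[3,12,-5,0,0,0,15],[6,24,0,0,0,0,15],[9,35,0,0,0,0,15],[9,35,0,0,0,0,15],[9,35,0,0,0,0,15],[9,35,0,0,0,0,15],[9,35,0,0,0,0,15],[9,35,0,0,0,0,15],[9,35,0,0,0,0,15],[9,35,0,0,0,0,15],[9,35,0,0,0,0,15],[9,35,0,0,0,0,15],[6,24,0,0,0,0,15],[4,12,0,0,0,0,15],[0,5,0,0,0,0,15],[0,0,5,0,0,0,15],[0,0,0,0,0,0,15],[0,0,0,0,0,0,15]]]'

```text
time: 11.58
tool_pos: [0.5369, -0.2243, 0.4487]
ee_rot: [-3.142, 0.0, -0.225]
wrist_force: [0.1, -0.8, -0.4]
width: 0.0276
finger_force: 30.0
```

```bash
python3 - <<'E'
from h import *
np.set_printoptions(precision=4,suppress=True)
s=eyes.snapshot("side");t=eyes.snapshot("top");o=robot.get_obs();p=o["tool_pos"]
print(p,o["ee_rot"],o["wrist_force"])
a=cv2.resize(s["color"][190:340,230:330],(400,600),interpolation=cv2.INTER_CUBIC)
b=cv2.resize(t["color"][195:345,340:440],(400,600),interpolation=cv2.INTER_CUBIC)
cv2.imwrite("pics/d3.png",cv2.cvtColor(np.hstack([a,b]),cv2.COLOR_RGB2BGR))
for d in (.214,.22,.26): print(d,(proj(s,p-[0,0,d])-[230,190])*4+1.5,(proj(t,p-[0,0,d])-[340,195])*4+1.5)
E
```

```text
[ 0.5369 -0.2245  0.4489] [ 3.1415 -0.0003 -0.2254] [-0.2444  0.2152 -1.0326]
0.214 [189.2708 107.9831] [262.3515 188.784 ]
0.22 [189.2137 120.2567] [257.9607 189.4965]
0.26 [188.845  199.6162] [230.5821 193.9397]
```

View pics/d3.png

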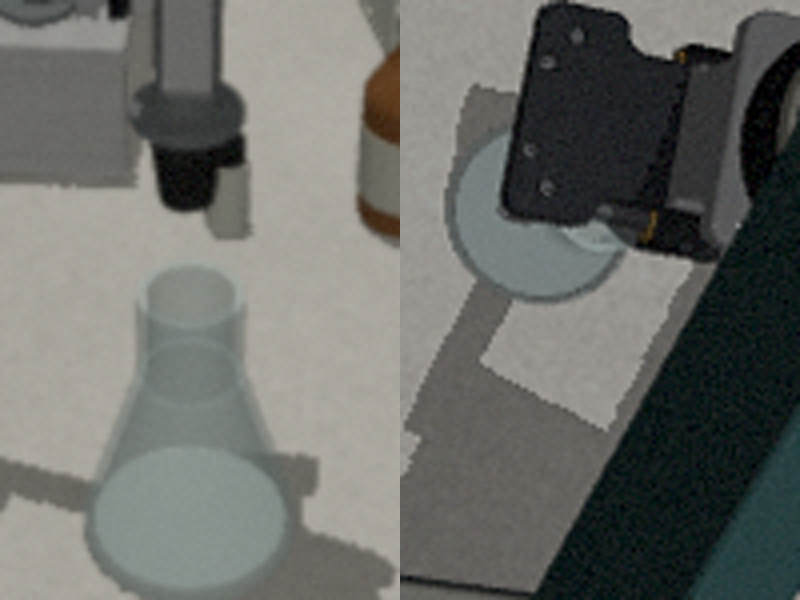

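Side view: the stopper axis is at column 188 and the flask neck at 191, so they are aligned within about 1 mm. I'm correcting that and lowering to just short of seating.

Request:
step_arm --commands '[[[1,0.8,5,0,0,0,15],[0,0,10,0,0,0,15],[0,0,10,0,0,0,15],[0,0,10,0,0,0,15],[0,0,10,0,0,0,15],[0,0,10,0,0,0,15],[0,0,10,0,0,0,15],[0,0,8,0,0,0,15],[0,0,5,0,0,0,15],[0,0,3,0,0,0,15],[0,0,0,0,0,0,15],[0,0,0,0,0,0,15]]]'

```text
time: 13.18
tool_pos: [0.5377, -0.2261, 0.3681]
ee_rot: [3.141, -0.001, -0.226]
wrist_force: [-0.0, 1.0, -0.5]
width: 0.0275
finger_force: 30.0
```

```bash
python3 - <<'E'
from h import *
np.set_printoptions(precision=4,suppress=True)
s=eyes.snapshot("side");o=robot.get_obs();p=o["tool_pos"]
print(p,o["ee_rot"],o["wrist_force"],o["wrist_torque"])
a=cv2.resize(s["color"][230:350,220:340],(600,600),interpolation=cv2.INTER_CUBIC)
cv2.imwrite("pics/d4.png",cv2.cvtColor(a,cv2.COLOR_RGB2BGR))
E
```

```text
[ 0.5377 -0.2261  0.3681] [ 3.1413 -0.0008 -0.2262] [-0.0448 -0.2435 -0.774 ] [-0.0055  0.0164  0.0068]
```

View pics/d4.png

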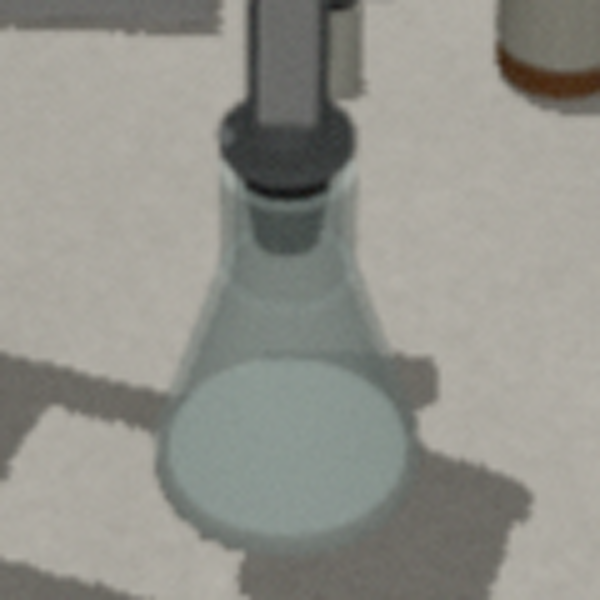

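The plug is in the neck without contact, centred at column 288, with the flange about 8 mm above the rim. I'm lowering slowly until the force shows seating.

Request:
step_arm --commands '[[[0,0,2,0,0,0,15],[0,0,2,0,0,0,15],[0,0,1.5,0,0,0,15],[0,0,1,0,0,0,15],[0,0,0,0,0,0,15]]]'

```text
time: 13.85
tool_pos: [0.5376, -0.2261, 0.361]
ee_rot: [-3.142, 0.0, -0.226]
wrist_force: [0.1, -0.5, -0.5]
width: 0.0276
finger_force: 30.0
```

Request:
step_arm --commands '[[[0,0,1,0,0,0,15],[0,0,0,0,0,0,15]]]'

```text
time: 14.1
tool_pos: [0.5376, -0.2261, 0.3601]
ee_rot: [3.141, 0.0, -0.226]
wrist_force: [0.1, -0.2, -0.7]
width: 0.0276
finger_force: 30.0
```

Request:
step_arm --commands '[[[0,0,0.8,0,0,0,15],[0,0,0,0,0,0,15]]]'

```text
time: 14.35
tool_pos: [0.5376, -0.2261, 0.3598]
ee_rot: [3.141, -0.001, -0.226]
wrist_force: [-0.4, 0.4, 1.2]
width: 0.0272
finger_force: 30.0
```

Request:
step_arm --commands '[[[0,0,0.8,0,0,0,15],[0,0,0,0,0,0,15]]]'

```text
time: 14.6
tool_pos: [0.5375, -0.226, 0.3598]
ee_rot: [3.141, -0.001, -0.226]
wrist_force: [-1.8, 0.7, 5.3]
width: 0.0275
finger_force: 30.0
```

It is seated: 5 N upward and the height has stopped changing. Releasing.

Request:
step_arm --commands '[[[0,0,-0.6,0,0,0,15],[0,0,0,0,0,0,32],[0,0,0,0,0,0,45],[0,0,0,0,0,0,64],[0,0,0,0,0,0,64],[0,0,0,0,0,0,64],[0,0,-5,0,0,0,64],[0,0,-10,0,0,0,64],[0,0,-20,0,0,0,64],[0,0,-30,0,0,0,64],[0,0,-30,0,0,0,64],[0,0,-30,0,0,0,64],[0,0,0,0,0,0,64]]]'

```text
time: 16.23
tool_pos: [0.5374, -0.226, 0.4883]
ee_rot: [3.139, -0.008, -0.226]
wrist_force: [0.0, -0.8, 1.0]
width: 0.0642
finger_force: 0.0
```

```bash
python3 - <<'E'
from h import *
s=eyes.snapshot("side");o=robot.get_obs();print(o["tool_pos"],o["time"])
a=cv2.resize(s["color"][130:340,200:360],(457,600),interpolation=cv2.INTER_CUBIC)
cv2.imwrite("pics/d5.png",cv2.cvtColor(a,cv2.COLOR_RGB2BGR))
E
```

```text
[ 0.53751418 -0.22600298  0.48576224] 16.275
```

View pics/d5.png

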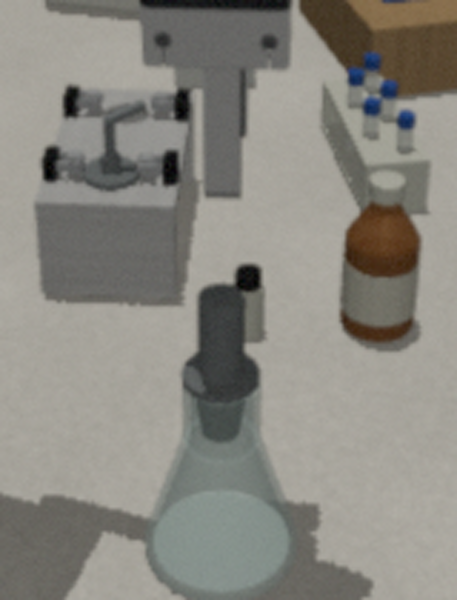

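The stopper is seated upright in the neck (grip top at 220,292, flange at 220,378). The vented stopper, vial and bottle look undisturbed and the gripper is clear. Handing in.

```bash
python3 -c "
from bench import robot
print(robot.close_job())"
```

```text
the job is handed in; nothing more can be done
None
```

The solid stopper is seated in the flask neck and released, nothing else looked disturbed in the last picture, and the job was handed in at about 16 s; no verdict was returned.

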